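Scan the reagent cassette hidden behind the carton

ROBOT

A 6-joint arm with a two-finger parallel gripper is mounted at the origin on the work surface. World frame = base frame: x ahead of the robot, y to its left, z up, the work surface at z = 0. Lengths are in m, angles in degrees, forces in N, time in s.
With the tool pointing down it reaches from about 0.25 to 0.725 m from the base axis. Payload 9.7 kg.
Tool frame: the origin (TCP) lies at the very end of the fingers, on their centre line; the grasp point (between the pads) lies grasp_offset behind it (grasp_offset is the distance from the TCP to the grasp point, in m); z points along the fingers, y is the line along which they close (so a half turn about z gives the same grasp; the last joint's range is limited). The gripper opens to 85 mm and grips with 20 to 120 N. Pads are 22 mm wide; open, the fingers measure 114 mm over their backs; the gripper's body (76 mm by 85 mm) begins 54 mm behind the grasp point. The pads swing forward as they close: fully open they stand 13 mm farther back than shut.
Start: joints at [66.349, 4.979, 10.078, 95.1, 0, 90], TCP at [0.221, 0.504, 0.231] pointing down, gripper open.
Joint ranges: [-179.16, 179.16], [-48.56, 103.87], [-65.8, 70.77], [-126.05, 130.52], [-82.76, 87.17], [-180, 180]. Speed limits (degrees/s): [127.2, 127.2, 147.25, 180, 180, 180].

INTERFACE

Orientations are given as [roll, pitch, yaw] about the fixed x, y, z axes, in that order (R = Rz(yaw) Ry(pitch) Rx(roll)).
In Python, from workcell import get_obs, camera, calibration, job_done, recognise, cut_out, mark_of, grasp_offset gives the robot as it stands.
- The arm moves only by the tool servo_tool, never from a script. Its argument "moves" is a list of rows, each a list of 3 entries, a list of its own where there are three numbers: the turn, a rotation vector about the tool's x, y, z in degrees, then the shift along the tool's x, y, z in m, then the opening in per cent of the stroke, from 0 (shut) to 100 (fully open). In form: [[[ax, ay, az], [x, y, z], claw], ...]. A call has 1 to 12 rows; each row shifts and turns the commanded pose from where the row before left it, along the tool's axes as they then stand; what a row does not reach is not made up. A row lasts 1/10 s, in which the tool goes at most 50 mm and 8.59 degrees, less where a joint would pass 70% of its speed; a pose out of reach is approached as far as the arm can. A call is refused whole if a number of a shift passes 0.05 or a number of a turn 8.59, either way. A call with a gripper value outside its range is refused whole. The fingers move at their own pace and stop on an object; "force" is the grip in N (left out, the last holds). Time passes only in rows, so rows that do not move let the fingers close. It gives the time, the measured TCP pose, the force, the opening and the grip force at its end, in the units of the state.
- get_obs(): the state, without advancing time (a new reading comes with each control period).
- camera(name): name is "side" or "top"; returns (picture, depth): 480x640x3 uint8, red, green, blue; 480x640 float32, m along the optical axis (not along the pixel's ray), 0 where there is no reading.
- calibration(name): a dict with "camera_matrix" (3x3 intrinsics, pixels), "dist" ([k1, k2, p1, p2, k3] as OpenCV has them; the pictures are not rectified), "R" (3x3) and "t" (3): a world point X has camera coordinates R X + t. Camera axes: x right, y down, z forward; pixel columns grow to the right and rows downward; lengths in m; the calibration is good to about 2 mm. A picture is of the moment at which its call begins. calibration takes no time and is no camera call.
- job_done(): hands the job in; it is judged then, once.
Trained networks look in the newest picture that a camera, given by its name, has taken for a name from the list of things; names that differ only in an ending like _2 or _b are one class to them, and where a whole thing is asked for, a point or a joint stands for the part that bears it (a point fixed in the world has none). Each returns a list of dicts, best first, with "score" (0 to 1); they miss things now and then, are a little off and sometimes report something else, mostly with a low value. They report only what shows in the picture. A call takes as long as a camera call. They do not tell look-alikes from the thing itself.
- recognise(name, camera): "xyz" ([x, y, z] in m, in the coordinates of the camera as it stood for that picture, good to about 4 mm: the middle of the surface that is visible of it).
- cut_out(name, camera): "mask" (480x640 bool, what is visible of it).
- mark_of(name, camera): "xyz" ([x, y, z] in m, in the coordinates of the camera as it stood for that picture, good to about 4 mm: a listed point, or the origin of a listed thing).
The state is a dict: "time": time; "q": joint angles; "qd": joint speeds; "joint_efforts": joint torques, N m; "ee_pos": TCP position; "tcp_rot": TCP orientation; "wrist_force": force on the tool from outside, world axes, zero at the start; "torque": the same for the moment, N m; "opening": finger opening in m; "grasp_force": force on a finger pad.
Only numpy, scipy, OpenCV 4.12 (cv2) and the standard library are available. Lean on these libraries where they do the work, as an engineer would, in place of code of your own. Each camera call takes 0.05 s, during which the arm holds its last target. There are 200 camera calls.

TASK

Slide the cardboard carton sideways until it stands upright and fully clear of the front of the reagent cassette behind it. Then take the hand scanner from its cradle, hold its window square to the sloped barcode label of that cassette, about 8 cm away from the label's middle, keep it steady for a good second, and lay the scanner back in its cradle and let go. Do not shift either cassette or knock over anything on the bench.

Things in the scene. Friction and masses are not known exactly. Their poses are not given: they have to be found in the camera images.
- cassette: The cassette to scan, the one behind the carton: white wedge-fronted reagent pack, 110 (x) by 90 (y) by 76 mm tall, 0.7 kg, loose, before a low aluminium rail; two grey caps 18 mm high on its rear top. Its front (-x, facing roughly to the robot) is 30 mm high; from there the face slopes up at 35 degrees. Origin: centre of its underside; x to its rear, y across, z up.
- cassette_label (a point): Middle of the white barcode label (40 mm up the slope by 58 mm across) on the sloped face of that cassette, 22.5 mm before its centre and 53 mm up. z: out of the label, square to it (35 degrees from vertical, leaning to the cassette's front); x: up the slope, away from the front; y: across the label.
- other: A second cassette of the same kind, with its own label, about 150 mm beside the first, with nothing in front of it when the work starts. Leave it where it is. Origin and axes as for the first.
- carton_center (a point): Centre (half-way up, 55 mm over the bench) of the plain cardboard carton that stands 15 to 35 mm in front of the cassette to scan: 60 (x) by 120 (y) by 110 mm tall, about 0.3 kg, loose, slides on the bench when pushed low. z up, y along its long side, x through its thickness towards the cassette.
- scanner_grip (a point): Centre of the grey hand scanner's handle, 40 mm behind its head; 0.2 kg, balanced near here. Starts level in its cradle, window down, this point 65 mm up. x: handle to head; z: opposite to the window's view. Handle 34 wide (y), 30 thick (z), from 70 mm behind this point to the head 40 mm ahead. Head 50 (x) by 65 (y) by 85 mm (z): from 55 below (window) to 30 mm above this point.
- scanner_focus (a point): The scanner's focus: the point 80 mm straight out of the middle of its window, along the scanner's -z; it is 65 mm ahead (x) of the grip point and 135 mm below it (-z). It should lie at the middle of the label while scanning. Same axes as the grip point.
- cradle_home (a point): Where the scanner's grip point belongs, 65 mm up, axes as the resting scanner. Fixed black cradle, left or right: plate 210 (x) by 100 by 10 mm, centred below. A nest (8 mm lip, 6 mm clearance) takes the head's foot 40 to 90 mm ahead; a saddle carries the handle 45 to 65 mm behind (ears 45 mm apart, to 3 mm below this point). 40 mm free under the handle between them.
- mixer: A low white tube mixer, fixed, 120 by 110 by 96 mm tall, on the side opposite the cradle. Origin: centre of its underside.
- reagent_jar: Capped brown jar, 60 mm across, 75 mm tall, loose, to the right behind. Origin: centre of its underside; z up.
- wash_bottle: Clear bottle, 60 mm across, 160 mm tall, loose, to the left behind. Origin: centre of its underside; z up.
- beaker: Open beaker, 60 mm across, 60 mm tall, loose, near the robot. Origin: centre of its underside; z up.
- tip_tray: Low white tray with four compartments, 90 by 90 by 35 mm tall, loose, near the robot. Origin: centre of its underside; z up.
Things that resemble listed ones, but are neither listed nor needed, are in the scene too. Leave any blue or pink look-alike of the part that bears scanner_grip alone.

How it is judged:
By the outcome, as a careful person would: the job done as asked, in the order asked, and still so for the second after the job is handed in, with the robot touching nothing.
It also fails if it takes over 67 s, if anything falls off the work surface, if the arm or the gripper's body presses on something with over 40 N, if the wrist force passes 120 N, or if a joint passes its speed limit or range.

## Working session

There is one attempt and no reset: what is moved stays moved. The work goes in short steps, Python scripts to look and compute and a tool call to move; the robot and the scene stay as the last step left them, time stands still between calls to the robot, and variables do not carry over. Pictures are saved under pics/ and viewed, at most 10 in all, crops included, and the job is handed in when it is done.

Besides the shell and the picture viewer there is one more tool, called after "Emit:" by a JSON object that holds its "op" and its "data". servo_tool: Moves the arm, as the interface text tells. Its arguments: {"type":"object","properties":{"moves":{"type":"array"},"force":{"type":"number"}},"required":["moves"]}

```bash
ls; mkdir -p pics
cat > h.py <<'E'
import numpy as np, cv2
from workcell import *
from scipy.spatial.transform import Rotation as Ro
def w(n,p):
    c=calibration(n); return np.array(c["R"]).T@(np.array(p)-np.array(c["t"]))
def cloud(n,d):
    c=calibration(n);K=np.array(c["camera_matrix"]);v,u=np.mgrid[0:480,0:640]
    q=cv2.undistortPoints(np.stack([u,v],-1).reshape(-1,1,2).astype(float),K,np.array(c["dist"],float)).reshape(480,640,2)
    P=np.dstack([q*d[...,None],d]); return (P-np.array(c["t"]))@np.array(c["R"])
def save(n,f):
    p,d=camera(n); cv2.imwrite("pics/"+f,p[...,::-1]); np.save("pics/"+f+".npy",cloud(n,d)); return p,cloud(n,d)
E
python3 - <<'E'
from h import *
o=get_obs();print(o["ee_pos"],o["tcp_rot"],o["opening"],grasp_offset,o["time"])
for n in("top","side"):
    save(n,n+"0.png")
    c=calibration(n);print(n,-np.array(c["R"]).T@c["t"])
    for t in["cassette","cassette_label","other","carton_center","scanner_grip","cradle_home","mixer","reagent_jar","wash_bottle","beaker","tip_tray"]:
        print(t,[(np.round(w(n,r["xyz"]),3).tolist(),round(r["score"],2)) for r in mark_of(t,n)[:4]])
E
```

```text
pics
[0.2205359  0.50359629 0.23056045] [-1.79922043e+02 -5.22253957e-04  1.56350434e+02] 0.08560108083754109 0.0187 0.0
top [ 0.35670061 -0.09841113  1.16754712]
cassette [([0.657, 0.099, 0.001], 0.55)]
cassette_label [([0.637, 0.1, 0.052], 0.96)]
other [([0.639, -0.047, 0.001], 0.63), ([0.634, 0.1, 0.054], 0.34)]
carton_center [([0.553, 0.117, 0.055], 0.97)]
scanner_grip [([0.25, -0.4, 0.025], 0.57), ([0.391, -0.543, 0.019], 0.56)]
cradle_home [([0.463, -0.36, 0.068], 0.66)]
mixer [([0.453, 0.384, -0.001], 0.95)]
reagent_jar [([0.704, -0.297, -0.0], 0.7)]
wash_bottle [([0.714, 0.265, 0.002], 0.88), ([0.633, 0.101, 0.053], 0.52), ([0.457, 0.386, -0.003], 0.44)]
beaker [([0.399, 0.114, -0.006], 0.63)]
tip_tray [([0.383, -0.149, 0.0], 0.73)]
side [-0.34129876 -1.0207916   1.17131967]
cassette [([0.66, 0.095, -0.003], 0.58)]
cassette_label [([0.637, 0.098, 0.05], 0.59)]
other [([0.641, -0.046, 0.001], 0.56)]
carton_center [([0.554, 0.115, 0.055], 0.64)]
scanner_grip [([0.245, -0.404, 0.029], 0.95), ([0.395, -0.542, 0.031], 0.91), ([0.466, -0.365, 0.066], 0.7), ([0.458, 0.384, 0.002], 0.63)]
cradle_home [([0.472, -0.365, 0.062], 0.65)]
mixer [([0.456, 0.383, 0.0], 0.93)]
reagent_jar [([0.706, -0.295, 0.001], 0.93)]
wash_bottle [([0.709, 0.261, -0.004], 0.85), ([0.638, 0.1, 0.055], 0.67), ([0.399, 0.115, 0.001], 0.54)]
beaker [([0.403, 0.114, 0.004], 0.8)]
tip_tray [([0.386, -0.151, 0.001], 0.88), ([0.455, 0.381, 0.0], 0.37)]
```

View pics/top0.png

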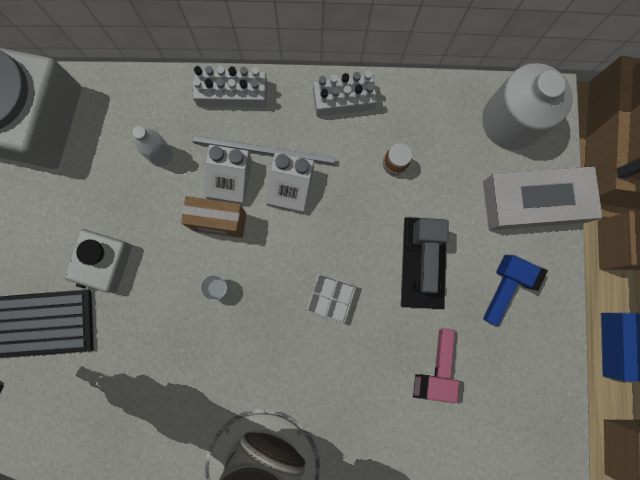

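View pics/side0.png

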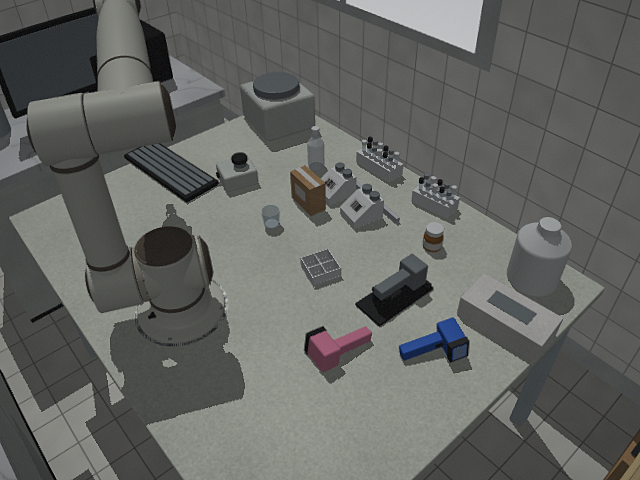

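Candidates for the scanner in the top view: the grey one in the black cradle at (425,262), the pink look-alike at (440,365) and the blue one at (515,290). I choose the grey one. The carton is at (213,216), in front of the left cassette at (227,172). The other cassette is at (290,180). So the carton goes left (+y).

```bash
cat >> h.py <<'E'
def rect(P,m):
    r=cv2.minAreaRect((P[m][:,:2]*1000).astype(np.float32)); return np.round(r[0],1),np.round(r[1],1),round(r[2],1),int(m.sum()),np.round(np.median(P[m][:,2]),4)
def box(P,x0,x1,y0,y1,z0,z1): return (P[...,0]>x0)&(P[...,0]<x1)&(P[...,1]>y0)&(P[...,1]<y1)&(P[...,2]>z0)&(P[...,2]<z1)
E
python3 - <<'E'
from h import *
im=cv2.imread("pics/top0.png"); s=cv2.imread("pics/side0.png")
a=cv2.resize(im[205:320,370:500],(390,345),interpolation=cv2.INTER_CUBIC); b=cv2.resize(s[240:330,345:445],(383,345),interpolation=cv2.INTER_CUBIC)
cv2.imwrite("pics/crop.png",np.hstack([a,b]))
for n in("top","side"):
    P=np.load(f"pics/{n}0.png.npy")
    print(n,"carton top",rect(P,box(P,.48,.61,.03,.2,.104,.118)))
    print("bench",np.median(P[box(P,.25,.35,-.2,0,-.02,.02)][:,2]))
    print("handle",rect(P,box(P,.36,.497,-.40,-.32,.073,.088)),"head",rect(P,box(P,.45,.6,-.42,-.31,.088,.11)))
    print("handle+head",rect(P,box(P,.36,.6,-.42,-.31,.073,.11)),"plate",rect(P,box(P,.33,.62,-.47,-.26,.004,.018)))
    for t,y in(("cas",.099),("oth",-.047)):
        m=box(P,.55,.72,y-.06,y+.06,.022,.074); Q=P[m]
        # slope plane fit
        best=None
        rng=np.random.default_rng(0)
        for _ in range(400):
            q=Q[rng.choice(len(Q),3,False)]; nn=np.cross(q[1]-q[0],q[2]-q[0]); L=np.linalg.norm(nn)
            if L<1e-6: continue
            nn/=L; nn*=np.sign(nn[2]); 
            if abs(nn[2]-.819)>.06: continue
            k=abs((Q-q[0])@nn)<.0015
            if best is None or k.sum()>best.sum(): best=k
        q=Q[best]; c=q.mean(0); nn=np.linalg.svd(q-c)[2][2]; nn*=np.sign(nn[2])
        print(t,"slope n",nn.round(3),"yaw",np.degrees(np.arctan2(-nn[1],-nn[0])).round(1),c.round(4),best.sum(),"rect",rect(P,box(P,.55,.72,y-.07,y+.07,.026,.08)),"top",rect(P,box(P,.58,.75,y-.07,y+.07,.071,.081)))
    Q=P[box(P,.3,.48,.05,.17,.01,.3)]; print("beaker",Q.max(0),Q.min(0))
E
```

```text
top carton top (array([553. , 117.1]), array([120.2,  60.8]), 82.8, 1558, np.float64(0.1097))
bench -0.0003019245743913028
handle (array([ 446.6, -360.9]), array([ 35.5, 101.5]), 87.9, 731, np.float64(0.0795)) head (array([ 530.6, -363.8]), array([65.6, 50.6]), 87.5, 679, np.float64(0.0944))
handle+head (array([ 475.8, -361.5]), array([ 65.6, 160.2]), 87.6, 1526, np.float64(0.0826)) plate (array([ 475.3, -364.7]), array([288.5, 209.3]), 0.1, 2149, np.float64(0.0095))
cas slope n [-0.564  0.085  0.822] yaw -8.6 [0.6335 0.1014 0.0522] 655 rect (array([634.5,  97. ]), array([ 95.6, 161.5]), 85.3, 1845, np.float64(0.0599)) top (array([683.2,  93.8]), array([89.2, 57.7]), 80.7, 528, np.float64(0.0748))
oth slope n [-0.545  0.108  0.831] yaw -11.2 [ 0.6173 -0.0424  0.0522] 705 rect (array([651.5, -47.8]), array([ 94.3, 137.7]), 80.8, 1789, np.float64(0.06)) top (array([666.8, -51.2]), array([90.6, 55.7]), 78.3, 548, np.float64(0.075))
beaker [0.42708399 0.14280938 0.06534877] [0.36789566 0.08592585 0.01007329]
side carton top (array([552.1, 111.3]), array([125.9,  65.1]), 84.2, 446, np.flo
[... 240 characters left out ...]
-366.5]), array([ 67.5, 160.1]), 87.1, 841, np.float64(0.0818)) plate (array([ 475.3, -364.9]), array([209. , 289.3]), 89.8, 1446, np.float64(0.009))
cas slope n [-0.621  0.098  0.778] yaw -9.0 [0.6389 0.0867 0.055 ] 126 rect (array([632.3,  93.5]), array([103.8, 157.4]), 86.3, 802, np.float64(0.0569)) top (array([681.2,  88.7]), array([96.7, 56.9]), 86.9, 149, np.float64(0.0753))
oth slope n [-0.578  0.143  0.803] yaw -13.9 [ 0.615  -0.0482  0.0492] 213 rect (array([648.6, -53.9]), array([100.8, 134.1]), 78.6, 914, np.float64(0.0535)) top (array([661.7, -57. ]), array([100.3,  63.6]), 77.7, 169, np.float64(0.0743))
beaker [0.42990654 0.14470841 0.06354556] [0.36603338 0.0785715  0.01018672]
```

View pics/crop.png

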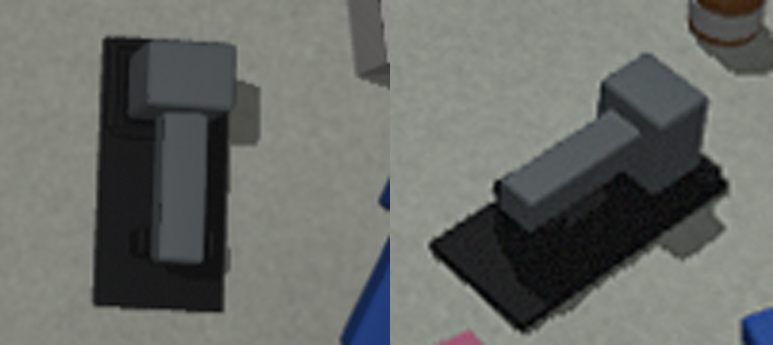

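The crop confirms the grey scanner lying in the black cradle, window down and head to +x. The carton's yaw is about -7° and its long side is parallel to the cassette front.

```bash
cat >> h.py <<'E'
def ori(z,y):
    z=np.array(z,float);z/=np.linalg.norm(z);y=np.array(y,float);y-=z*(y@z);y/=np.linalg.norm(y)
    return Ro.from_matrix(np.c_[np.cross(y,z),y,z])
def pose(): o=get_obs(); return np.array(o["ee_pos"]),Ro.from_euler("xyz",o["tcp_rot"],degrees=True)
def plan(p1,R1,N,start=None):
    p0,R0=start or pose(); v=(R0.inv()*R1).as_rotvec()/N; d=R0.inv().apply(np.array(p1)-p0)
    A=sum(Ro.from_rotvec(k*v).as_matrix() for k in range(N)); s=np.linalg.solve(A,d)
    a=np.degrees(v).round(2); s=s.round(4); p,R=p0,R0; mid=[]
    for k in range(N): p=p+R.apply(s); R=R*Ro.from_rotvec(a,degrees=True); mid.append(p.round(3).tolist())
    print(N,"x",[a.tolist(),s.tolist()],"end",p.round(4),"err deg",np.degrees((R.inv()*R1).magnitude()).round(2),"mid",mid[N//2-1]); return p,R
def yv(yaw,pitch=0):  # scanner-grasp tool rot: tool z=-scanner z, scanner x at yaw, nose up by pitch
    S=Ro.from_euler("ZY",[yaw,-pitch],degrees=True).as_matrix(); return ori(-S[:,2],S[:,1])
E
python3 - <<'E'
from h import *
d=np.array([.125,.992,0]);R=ori(.5*d-np.array([0,0,.866]),[.992,-.125,0])
R2=ori(.5*d-np.array([0,0,.866]),[-.992,.125,0])
print(np.degrees((pose()[1].inv()*R).magnitude()),np.degrees((pose()[1].inv()*R2).magnitude()))
s=plan([.540,.012,.22],R,14)
s=plan([.540,.012,.03],R,5,s)
s=plan(s[0]+.165*d,R,12,s)
E
```

```text
78.60542801294143 109.36124229470778
14 x [[-1.37, 1.84, 5.12], [-0.0442, 0.0005, -0.0101]] end [0.5406 0.0123 0.2201] err deg 0.08 mid [0.461, 0.309, 0.268]
5 x [[-0.01, -0.0, 0.01], [-0.0191, -0.0001, 0.0329]] end [0.54   0.0119 0.0299] err deg 0.01 mid [0.54, 0.012, 0.144]
12 x [[-0.0, -0.0, -0.0], [0.0119, 0.0, 0.0069]] end [0.5606 0.1757 0.0296] err deg 0.01 mid [0.55, 0.094, 0.03]
```

Emit:
{"op": "servo_tool", "data": {"moves": [[[-1.37,1.84,5.12],[-0.0442,0.0005,-0.0101],30],[[-1.37,1.84,5.12],[-0.0442,0.0005,-0.0101],30],[[-1.37,1.84,5.12],[-0.0442,0.0005,-0.0101],30],[[-1.37,1.84,5.12],[-0.0442,0.0005,-0.0101],30],[[-1.37,1.84,5.12],[-0.0442,0.0005,-0.0101],30],[[-1.37,1.84,5.12],[-0.0442,0.0005,-0.0101],30],[[-1.37,1.84,5.12],[-0.0442,0.0005,-0.0101],30],[[-1.37,1.84,5.12],[-0.0442,0.0005,-0.0101],30],[[-1.37,1.84,5.12],[-0.0442,0.0005,-0.0101],30],[[-1.37,1.84,5.12],[-0.0442,0.0005,-0.0101],30],[[-1.37,1.84,5.12],[-0.0442,0.0005,-0.0101],30],[[-1.37,1.84,5.12],[-0.0442,0.0005,-0.0101],30]]}}

```text
time: 2.4
ee_pos: [0.5385, 0.0982, 0.2423]
tcp_rot: [177.3, -26.2, 94.2]
wrist_force: [2.3, 0.0, -0.8]
opening: 0.0256
grasp_force: 0.0
```

Emit:
{"op": "servo_tool", "data": {"moves": [[[-1.37,1.84,5.12],[-0.0442,0.0005,-0.0101],30],[[-1.37,1.84,5.12],[-0.0442,0.0005,-0.0101],30],[[0,0,0],[0,0,0],30],[[0,0,0],[0,0,0],30]]}}

```text
time: 2.8
ee_pos: [0.5406, 0.011, 0.2197]
tcp_rot: [-179.9, -30.0, 82.7]
wrist_force: [-0.4, 0.0, 0.6]
opening: 0.0258
grasp_force: 0.0
```

Run:
```python
from h import *
d=np.array([.125,.992,0]);R=ori(.5*d-np.array([0,0,.866]),[.992,-.125,0])
o=get_obs();print(o["q"],o["opening"],o["time"],o["ee_pos"])
s=plan([.540,.012,.22],R,6)
s=plan([.540,.012,.22],R,2)
s=plan([.540,.012,.025],R,6,s)
s=plan(s[0]+.165*d,R,12,s)
```

```text
[-14.00113455   4.06693979   3.55244799  93.44833273  29.76821295
  82.21249445] 0.025772692445407683 2.8 [0.54055976 0.01104486 0.21972694]
6 x [[-0.01, -0.0, -0.02], [0.0001, -0.0001, 0.0]] end [0.54   0.0116 0.22  ] err deg 0.04 mid [0.54, 0.011, 0.22]
2 x [[-0.02, -0.0, -0.05], [0.0004, -0.0003, 0.0001]] end [0.5401 0.0119 0.22  ] err deg 0.01 mid [0.54, 0.011, 0.22]
6 x [[0.0, -0.0, 0.0], [-0.0162, -0.0, 0.0281]] end [0.5401 0.012  0.0253] err deg 0.01 mid [0.54, 0.012, 0.123]
12 x [[0.0, -0.0, 0.0], [0.0119, 0.0, 0.0069]] end [0.5607 0.1758 0.0251] err deg 0.01 mid [0.55, 0.094, 0.025]
```

Emit:
{"op": "servo_tool", "data": {"moves": [[[0,0,0],[-0.0162,0,0.0281],30],[[0,0,0],[-0.0162,0,0.0281],30],[[0,0,0],[-0.0162,0,0.0281],30],[[0,0,0],[-0.0162,0,0.0281],30],[[0,0,0],[-0.0162,0,0.0281],30],[[0,0,0],[-0.0162,0,0.0281],30],[[0,0,0],[0.0087,0,0.005],30],[[0,0,0],[0.0087,0,0.005],30],[[0,0,0],[0.006,0,0.0035],30],[[0,0,0],[0.006,0,0.0035],30],[[0,0,0],[0.006,0,0.0035],30],[[0,0,0],[0.006,0,0.0035],30]]}}

```text
time: 4.0
ee_pos: [0.5474, 0.0601, 0.0268]
tcp_rot: [179.9, -30.0, 82.9]
wrist_force: [0.2, -4.9, 4.1]
opening: 0.0254
grasp_force: 2.6
```

Run:
```python
from h import *
p,P=save("top","top1.png"); print(rect(P,box(P,.48,.62,.05,.32,.104,.114)),pose()[0]); s,_=save("side","side1.png")
cv2.imwrite("pics/mid.png",cv2.resize(s[100:280,200:440,::-1],(720,540)))
```

```text
(array([554.6, 127.5]), array([120. ,  60.7]), 82.3, 1539, np.float64(0.1097)) [0.54724527 0.06090748 0.02658182]
```

View pics/mid.png

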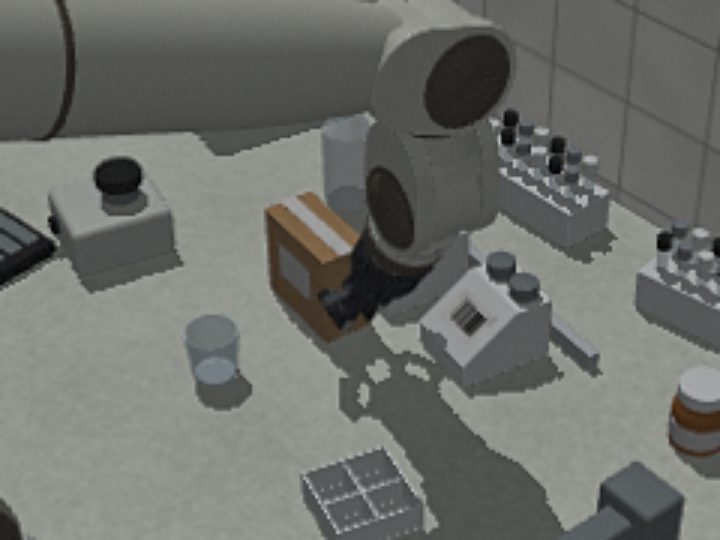

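The carton stands upright at (320,265) in the crop, with both fingertips low on its end. It slid 10 mm without turning, so I keep pushing.

Emit:
{"op": "servo_tool", "data": {"moves": [[[0,0,0],[0.0069,0,0.004],30],[[0,0,0],[0.0069,0,0.004],30],[[0,0,0],[0.0069,0,0.004],30],[[0,0,0],[0.0069,0,0.004],30],[[0,0,0],[0.0069,0,0.004],30],[[0,0,0],[0.0069,0,0.004],30],[[0,0,0],[0.0069,0,0.004],30],[[0,0,0],[0.0069,0,0.004],30],[[0,0,0],[0.0069,0,0.004],30],[[0,0,0],[0.0069,0,0.004],30],[[0,0,0],[0.0069,0,0.004],30],[[0,0,0],[0.006,0,0.0035],30]]}}

```text
time: 5.3
ee_pos: [0.5584, 0.1542, 0.0256]
tcp_rot: [-180.0, -30.0, 82.9]
wrist_force: [-0.5, -5.7, 3.8]
opening: 0.0258
grasp_force: 2.5
```

Emit:
{"op": "servo_tool", "data": {"moves": [[[0,0,0],[0.006,0,0.0035],30],[[0,0,0],[0.006,0,0.0035],30],[[0,0,0],[0.0035,0,0.002],30],[[0,0,0],[0.0017,0,0.001],30],[[0,0,0],[-0.0087,0,-0.005],30],[[0,0,0],[-0.0173,0,-0.01],30],[[0,0,0],[0.015,0,-0.026],30],[[0,0,0],[0.015,0,-0.026],30],[[0,0,0],[0.02,0,-0.0346],30],[[0,0,0],[0.02,0,-0.0346],30],[[0,0,0],[0.02,0,-0.0346],30],[[0,0,0],[0.02,0,-0.0346],30]]}}

```text
time: 6.5
ee_pos: [0.5565, 0.1435, 0.2463]
tcp_rot: [-179.9, -30.0, 82.8]
wrist_force: [1.2, -0.2, -0.1]
opening: 0.0255
grasp_force: 0.0
```

Run:
```python
from h import *
p,P=save("top","top2.png"); print(rect(P,box(P,.48,.66,.05,.34,.104,.114)),pose()[0])
for t in("cassette_label","cassette","other","scanner_grip","carton_center"):
  print(t,[(np.round(w("top",r["xyz"]),3).tolist(),round(r["score"],2)) for r in mark_of(t,"top")[:3]])
_,S=save("side","side2.png")
for t in("cassette_label","cassette","other","carton_center"):
  print(t,[(np.round(w("side",r["xyz"]),3).tolist(),round(r["score"],2)) for r in mark_of(t,"side")[:3]])
R=yv(-2.5)
s=plan([.465,-.364,.20],R,13)
s=plan([.465,-.364,.046],R,8,s)
```

```text
(array([570.9, 256.5]), array([88.3, 60.9]), 82.8, 993, np.float64(0.1097)) [0.5578576  0.14376194 0.25351202]
cassette_label []
cassette []
other [([0.637, -0.048, 0.001], 0.89), ([0.386, -0.15, 0.002], 0.38)]
scanner_grip [([0.392, -0.542, 0.023], 0.81), ([0.252, -0.4, 0.028], 0.76), ([0.466, -0.357, 0.065], 0.56)]
carton_center [([0.571, 0.243, 0.049], 0.63)]
cassette_label [([0.637, 0.096, 0.053], 0.57)]
cassette [([0.659, 0.096, -0.005], 0.97), ([0.453, 0.38, -0.001], 0.29)]
other [([0.643, -0.047, 0.001], 0.76), ([0.453, 0.38, -0.0], 0.28)]
carton_center []
13 x [[1.89, -1.76, -7.1], [-0.0299, -0.0327, -0.0076]] end [ 0.4658 -0.3638  0.1993] err deg 0.06 mid [0.405, -0.066, 0.199]
8 x [[0.0, 0.0, 0.0], [0.0001, -0.0, 0.0192]] end [ 0.4651 -0.3637  0.0457] err deg 0.06 mid [0.465, -0.364, 0.123]
```

Emit:
{"op": "servo_tool", "data": {"moves": [[[1.89,-1.76,-7.1],[-0.0299,-0.0327,-0.0076],100],[[1.89,-1.76,-7.1],[-0.0299,-0.0327,-0.0076],100],[[1.89,-1.76,-7.1],[-0.0299,-0.0327,-0.0076],100],[[1.89,-1.76,-7.1],[-0.0299,-0.0327,-0.0076],100],[[1.89,-1.76,-7.1],[-0.0299,-0.0327,-0.0076],100],[[1.89,-1.76,-7.1],[-0.0299,-0.0327,-0.0076],100],[[1.89,-1.76,-7.1],[-0.0299,-0.0327,-0.0076],100],[[1.89,-1.76,-7.1],[-0.0299,-0.0327,-0.0076],100],[[1.89,-1.76,-7.1],[-0.0299,-0.0327,-0.0076],100],[[1.89,-1.76,-7.1],[-0.0299,-0.0327,-0.0076],100],[[1.89,-1.76,-7.1],[-0.0299,-0.0327,-0.0076],100],[[1.89,-1.76,-7.1],[-0.0299,-0.0327,-0.0076],100]]}}

```text
time: 8.25
ee_pos: [0.4418, -0.3282, 0.1941]
tcp_rot: [178.2, -1.7, 170.7]
wrist_force: [-0.1, -0.8, -0.5]
opening: 0.0855
grasp_force: 0.0
```

Emit:
{"op": "servo_tool", "data": {"moves": [[[1.89,-1.76,-7.1],[-0.0299,-0.0327,-0.0076],100],[[0,0,0],[0,0,0],100],[[0,0,0],[0,0,0],100],[[0,0,0],[0,0,0],100]]}}

```text
time: 8.65
ee_pos: [0.4658, -0.3631, 0.1998]
tcp_rot: [179.9, 0.1, 177.5]
wrist_force: [0.0, 0.3, 0.3]
opening: 0.0854
grasp_force: 0.0
```

Run:
```python
from h import *
o=get_obs();print(o["q"].round(1) if hasattr(o["q"],"round") else o["q"],o["time"],o["opening"])
_,P=save("top","top3.png"); print("carton",rect(P,box(P,.48,.66,.15,.34,.104,.114)))
for t,y in(("cas",.099),("oth",-.047)): print(t,"top",rect(P,box(P,.58,.75,y-.07,y+.07,.071,.081)),"foot",rect(P,box(P,.57,.75,y-.07,y+.07,.01,.081)))
for t in("cassette_label","cassette","other"):
  print(t,[(np.round(w("top",r["xyz"]),3).tolist(),round(r["score"],2)) for r in mark_of(t,"top")[:3]])
R=yv(-2.5)
s=plan([.465,-.364,.19],R,2)
s=plan([.465,-.364,.046],R,8,s)
```

```text
[-38.   10.1  12.2  92.1   0.1 -35.5] 8.65 0.08542665569431564
carton (array([568.7, 240.3]), array([121.8,  61. ]), 82.8, 1540, np.float64(0.1097))
cas top (array([683. ,  93.5]), array([88.6, 57.7]), 82.6, 527, np.float64(0.0746)) foot (array([673.5, 107.8]), array([142., 143.]), 81.8, 2309, np.float64(0.051))
oth top (array([665.1, -51. ]), array([90.5, 59. ]), 78.8, 558, np.float64(0.0748)) foot (array([653.7, -38.3]), array([142.2, 141.3]), 82.2, 2196, np.float64(0.0533))
cassette_label [([0.634, 0.101, 0.056], 0.67)]
cassette [([0.658, 0.098, 0.001], 0.91), ([0.466, -0.36, 0.063], 0.35), ([0.713, 0.26, 0.0], 0.22)]
other [([0.641, -0.049, -0.001], 0.97)]
2 x [[0.02, 0.06, 0.02], [0.0005, -0.0004, 0.0052]] end [ 0.465  -0.3639  0.19  ] err deg 0.01 mid [0.466, -0.364, 0.195]
8 x [[0.0, 0.0, 0.0], [0.0, -0.0, 0.018]] end [ 0.465  -0.3639  0.046 ] err deg 0.01 mid [0.465, -0.364, 0.118]
```

Emit:
{"op": "servo_tool", "data": {"moves": [[[0,0,0],[0.0005,-0.0004,0.0052],100],[[0,0,0],[0.0005,-0.0004,0.0052],100],[[0,0,0],[0,0,0.025],100],[[0,0,0],[0,0,0.025],100],[[0,0,0],[0,0,0.025],100],[[0,0,0],[0,0,0.025],100],[[0,0,0],[0,0,0.022],100],[[0,0,0],[0,0,0.016],100],[[0,0,0],[0,0,0.006],100],[[0,0,0],[0,0,0],100]]}}

```text
time: 9.85
ee_pos: [0.465, -0.3641, 0.0449]
tcp_rot: [179.9, 0.0, 177.5]
wrist_force: [-0.3, 0.1, 0.1]
opening: 0.0854
grasp_force: 0.0
```

Emit:
{"op": "servo_tool", "data": {"moves": [[[0,0,0],[0,0,0],60],[[0,0,0],[0,0,0],45],[[0,0,0],[0,0,0],30],[[0,0,0],[0,0,0],10],[[0,0,0],[0,0,0],0],[[0,0,0],[0,0,0],0],[[0,0,0],[0,0,0],0]], "force": 50}}

```text
time: 10.55
ee_pos: [0.4658, -0.3647, 0.0467]
tcp_rot: [180.0, 0.2, 177.5]
wrist_force: [-0.2, 1.4, 5.8]
opening: 0.033
grasp_force: 52.1
```

Emit:
{"op": "servo_tool", "data": {"moves": [[[0,0,0],[0,0,-0.004],0],[[0,0,0],[0,0,-0.01],0],[[0,0,0],[0,0,-0.02],0],[[0,0,0],[0,0,-0.03],0],[[0,0,0],[0,0,-0.035],0],[[0,0,0],[0,0,-0.035],0],[[0,0,0],[0,0,-0.03],0],[[0,0,0],[0,0,-0.02],0],[[0,0,0],[0,0,0],0],[[0,0,0],[0,0,0],0],[[0,0,0],[0,0,0],0]]}}

```text
time: 11.65
ee_pos: [0.4647, -0.3643, 0.228]
tcp_rot: [179.9, 0.0, 177.5]
wrist_force: [-0.8, -0.7, -2.4]
opening: 0.0333
grasp_force: 51.2
```

Run:
```python
from h import *
o=get_obs();print(o["ee_pos"],o["tcp_rot"],o["opening"],o["wrist_force"])
for n in("top","side"):
    p,P=save(n,n+"4.png")
    m=cut_out("scanner_grip",n)
    print(n,"head",rect(P,box(P,.5,.6,-.42,-.31,.262,.29)))
    for t in("scanner_grip","scanner_focus","cradle_home"): print(t,[(np.round(w(n,r["xyz"]),3).tolist(),round(r["score"],2)) for r in mark_of(t,n)[:3]])
    a=p[200:330,360:500] if n=="top" else p[170:310,330:480]
    cv2.imwrite(f"pics/c{n}.png",cv2.resize(a,(390,360))[...,::-1])
cv2.imwrite("pics/lift.png",np.hstack([cv2.imread("pics/ctop.png"),cv2.imread("pics/cside.png")]))
```

```text
[ 0.46466799 -0.3642855   0.22802517] [1.79877799e+02 5.49456090e-03 1.77533535e+02] 0.03332202386934126 [-0.83308989 -0.73277751 -2.35515332]
top head (array([ 529.7, -364.3]), array([62.6, 52. ]), 89.0, 870, np.float64(0.2753))
scanner_grip [([0.463, -0.36, 0.247], 0.93)]
scanner_focus []
cradle_home [([0.467, -0.361, 0.065], 0.77)]
side head (array([ 537.7, -374.4]), array([67.1, 42.4]), 77.6, 188, np.float64(0.276))
scanner_grip [([0.397, -0.539, 0.029], 0.93), ([0.252, -0.403, 0.029], 0.78), ([0.463, -0.367, 0.247], 0.69)]
scanner_focus []
cradle_home [([0.47, -0.365, 0.062], 0.56)]
```

View pics/lift.png

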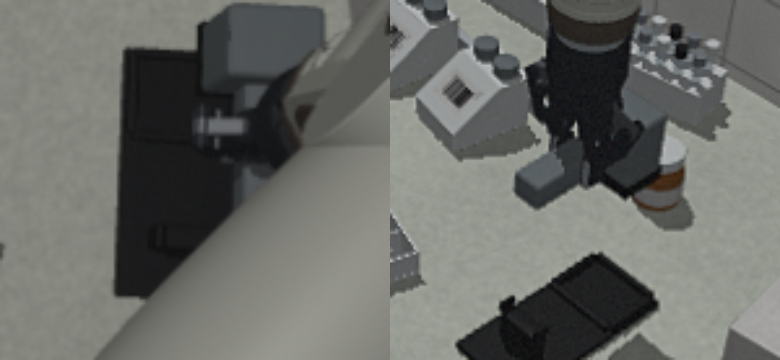

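Level in the grip: the head top reads 0.2755 m and the head is centred at x 0.530. In the crop the cradle is empty and the nest shows at (610,280). Next I check the barcode centre and plan the scan.

Run:
```python
from h import *
for f,n in(("top3","top"),("side2","side"),("side4","side")):
    g=cv2.imread(f"pics/{f}.png",0); P=np.load(f"pics/{f}.png.npy")
    m=box(P,.605,.665,.065,.135,.03,.075); 
    d=m&(g<np.median(g[m])*.7); Q=P[d]
    print(f,d.sum(),Q.mean(0).round(4),((Q.max(0)+Q.min(0))/2).round(4))
L=np.array([.636,.0995,.053]); S=Ro.from_euler("ZY",[-8.5,-35],degrees=True).as_matrix()
g=L-.065*S[:,0]+.135*S[:,2]; t=g-.018*S[:,2]; print("S",S.round(3).tolist(),"tcp",t)
R=yv(-8.5,35)
s=plan(t,R,20)
```

```text
top3 186 [0.6334 0.0992 0.0531] [0.6338 0.0988 0.0544]
side2 68 [0.6344 0.0957 0.0531] [0.6344 0.0942 0.0536]
side4 67 [0.6347 0.0964 0.0526] [0.6338 0.0977 0.0508]
S [[0.81, 0.148, -0.567], [-0.121, 0.989, 0.085], [0.574, 0.0, 0.819]] tcp [0.51696865 0.11728935 0.11155832]
20 x [[0.09, -1.74, 0.29], [0.0014, 0.0243, 0.0057]] end [0.5157 0.1175 0.1122] err deg 0.1 mid [0.475, -0.122, 0.171]
```

Emit:
{"op": "servo_tool", "data": {"moves": [[[0.09,-1.74,0.29],[0.0014,0.0243,0.0057],0],[[0.09,-1.74,0.29],[0.0014,0.0243,0.0057],0],[[0.09,-1.74,0.29],[0.0014,0.0243,0.0057],0],[[0.09,-1.74,0.29],[0.0014,0.0243,0.0057],0],[[0.09,-1.74,0.29],[0.0014,0.0243,0.0057],0],[[0.09,-1.74,0.29],[0.0014,0.0243,0.0057],0],[[0.09,-1.74,0.29],[0.0014,0.0243,0.0057],0],[[0.09,-1.74,0.29],[0.0014,0.0243,0.0057],0],[[0.09,-1.74,0.29],[0.0014,0.0243,0.0057],0],[[0.09,-1.74,0.29],[0.0014,0.0243,0.0057],0]]}}

```text
time: 13.15
ee_pos: [0.475, -0.1211, 0.1705]
tcp_rot: [-179.6, 17.6, 174.6]
wrist_force: [0.5, 0.1, -2.6]
opening: 0.0338
grasp_force: 51.1
```

Emit:
{"op": "servo_tool", "data": {"moves": [[[0.09,-1.74,0.29],[0.0014,0.0243,0.0057],0],[[0.09,-1.74,0.29],[0.0014,0.0243,0.0057],0],[[0.09,-1.74,0.29],[0.0014,0.0243,0.0057],0],[[0.09,-1.74,0.29],[0.0014,0.0243,0.0057],0],[[0.09,-1.74,0.29],[0.0014,0.0243,0.0057],0],[[0.09,-1.74,0.29],[0.0014,0.0243,0.0057],0],[[0.09,-1.74,0.29],[0.0014,0.0243,0.0057],0],[[0.09,-1.74,0.29],[0.0014,0.0243,0.0057],0],[[0.09,-1.74,0.29],[0.0014,0.0243,0.0057],0],[[0.09,-1.74,0.29],[0.0014,0.0243,0.0057],0],[[0,0,0],[0,0,0],0],[[0,0,0],[0,0,0],0]]}}

```text
time: 14.35
ee_pos: [0.5151, 0.1179, 0.1118]
tcp_rot: [179.9, 34.9, 171.6]
wrist_force: [0.6, -0.7, -1.7]
opening: 0.0336
grasp_force: 51.1
```

Run:
```python
from h import *
o=get_obs();print(o["ee_pos"],o["tcp_rot"],o["q"])
p,R0=pose()
# hand scanner in tool: S x=-tool x? z=-tool z
S=Ro.from_euler("ZY",[-8.5,-35],degrees=True).as_matrix()
L=np.array([.635,.098,.053]); t=L-.065*S[:,0]+.117*S[:,2]
plan(t,yv(-8.5,35),2)
for n in("top","side"):
    im,P=save(n,n+"5.png")
    # head top plane fit: points near expected
    hc=t+.018*S[:,2]+.065*S[:,0]+.03*S[:,2]
    q=(P-hc)@S; m=(abs(q[...,0])<.023)&(abs(q[...,1])<.03)&(abs(q[...,2])<.015)
    Q=P[m]
    if len(Q)>30:
        c=Q.mean(0);nn=np.linalg.svd(Q-c)[2][2];nn*=np.sign(nn[2]);print(n,"head top n in label axes deg",np.degrees(S.T@nn).round(1),"off",np.median(q[m][:,2]).round(4),len(Q))
    q=(P-hc)@S; m=(abs(q[...,0])<.06)&(abs(q[...,1])<.06)&(abs(q[...,2])<.006); Q=q[m]
    if len(Q): print("head extents",np.percentile(Q,[1,99],axis=0).round(4))
    for k in("scanner_grip","scanner_focus","cassette_label"): print(k,[(np.round(w(n,r["xyz"]),3).tolist(),round(r["score"],2)) for r in mark_of(k,n)[:3]])
print("grip expected",t+.018*S[:,2])
cv2.imwrite("pics/scan.png",cv2.resize(im[80:290,200:480],(800,600))[...,::-1])
```

```text
[0.51513137 0.11790167 0.11182356] [179.94830999  34.88412931 171.62058043] [ 21.78264064 -30.10515852 -40.07515462  48.92510064 -16.6532559
  25.48071347]
2 x [[0.06, -0.06, 0.05], [-0.0004, -0.001, 0.0004]] end [0.5159 0.1158 0.1116] err deg 0.0 mid [0.516, 0.117, 0.112]
top head top n in label axes deg [ 0.3 -2.4 57.2] off 0.0007 651
head extents [[-0.058  -0.0315 -0.0048]
 [ 0.0257  0.0385  0.0052]]
scanner_grip [([0.25, -0.403, 0.028], 0.97), ([0.505, 0.121, 0.127], 0.95), ([0.391, -0.544, 0.024], 0.6)]
scanner_focus [([0.397, 0.113, -0.003], 0.18)]
cassette_label [([0.635, 0.099, 0.053], 0.77), ([0.467, -0.358, 0.068], 0.52)]
side head top n in label axes deg [ 0.2 -1.  57.3] off 0.0001 199
head extents [[-0.0545 -0.0471 -0.0059]
 [ 0.0267  0.0316  0.0056]]
scanner_grip [([0.249, -0.402, 0.031], 0.95), ([0.508, 0.118, 0.13], 0.92), ([0.395, -0.541, 0.026], 0.63)]
scanner_focus []
cassette_label [([0.639, 0.098, 0.051], 0.57), ([0.459, 0.384, -0.002], 0.24)]
grip expected [0.50575768 0.11731539 0.12630306]
```

View pics/scan.png

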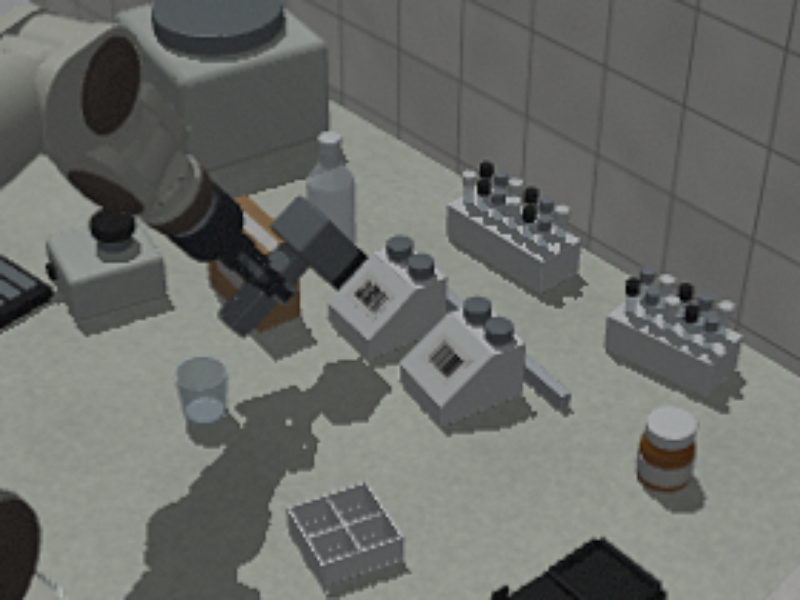

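The side crop shows the scanner at (330,245) tilted square to the label at (370,295), and the carton well clear behind it. I check the small apparent roll against earlier frames.

Run:
```python
from h import *
def fit(Q):
    for _ in range(4):
        c=Q.mean(0);nn=np.linalg.svd(Q-c,full_matrices=False)[2][2];r=(Q-c)@nn;Q=Q[abs(r)<max(.0015,2*r.std()*.8)]
    return nn*np.sign(nn[2]),c,len(Q)
S0=Ro.from_euler("Z",-2.5,degrees=True).as_matrix()
S=Ro.from_euler("ZY",[-8.5,-35],degrees=True).as_matrix()
hc=np.array([.50576,.1173,.1263])+.065*S[:,0]+.03*S[:,2]
for n in("top","side"):
  for f,A,c in((n+"0",S0,np.array([.53,-.3665,.095])),(n+"4",S0,np.array([.53,-.367,.2755])),(n+"5",S,hc)):
    P=np.load(f"pics/{f}.png.npy");q=(P-c)@A;m=(abs(q[...,0])<.020)&(abs(q[...,1])<.025)&(abs(q[...,2])<.008)
    if m.sum()>20:
        nn,cc,k=fit(P[m]);print(f,np.degrees(A.T@nn).round(2),((cc-c)@A).round(4),k)
```

```text
top0 [ 0.93  0.51 57.29] [ 0.0001 -0.0002 -0.0002] 272
top4 [ 0.68  0.33 57.29] [0.001  0.0019 0.0002] 349
top5 [-0.1   0.34 57.29] [0.0005 0.0002 0.0009] 317
side0 [-0.46  0.82 57.29] [ 0.0001  0.0006 -0.0002] 120
side4 [ 0.65  0.52 57.29] [ 0.0083 -0.0066  0.0012] 66
side5 [ 2.69 -1.48 57.21] [-0.0014  0.0018  0.0006] 86
```

No real roll, so the scanner is square. I apply the 2 mm correction and hold for 2 s.

Emit:
{"op": "servo_tool", "data": {"moves": [[[0.06,-0.06,0.05],[-0.0004,-0.001,0.0004],0],[[0.06,-0.06,0.05],[-0.0004,-0.001,0.0004],0],[[0,0,0],[0,0,0],0],[[0,0,0],[0,0,0],0],[[0,0,0],[0,0,0],0],[[0,0,0],[0,0,0],0],[[0,0,0],[0,0,0],0],[[0,0,0],[0,0,0],0],[[0,0,0],[0,0,0],0],[[0,0,0],[0,0,0],0],[[0,0,0],[0,0,0],0],[[0,0,0],[0,0,0],0]]}}

```text
time: 15.95
ee_pos: [0.5165, 0.1153, 0.112]
tcp_rot: [180.0, 35.1, 171.4]
wrist_force: [-0.9, 0.1, -2.7]
opening: 0.0335
grasp_force: 51.1
```

Emit:
{"op": "servo_tool", "data": {"moves": [[[0,0,0],[0,0,0],0],[[0,0,0],[0,0,0],0],[[0,0,0],[0,0,0],0],[[0,0,0],[0,0,0],0],[[0,0,0],[0,0,0],0],[[0,0,0],[0,0,0],0],[[0,0,0],[0,0,0],0],[[0,0,0],[0,0,0],0],[[0,0,0],[0,0,0],0],[[0,0,0],[0,0,0],0]]}}

```text
time: 16.95
ee_pos: [0.5165, 0.1153, 0.112]
tcp_rot: [180.0, 35.1, 171.4]
wrist_force: [0.1, -0.3, -2.5]
opening: 0.0334
grasp_force: 51.1
```

Run:
```python
from h import *
print(pose()[0],get_obs()["tcp_rot"])
plan([.465,-.364,.228],yv(-2.5),20)
```

```text
[0.51647598 0.11531934 0.11204077] [179.95993788  35.07214229 171.37933758]
20 x [[-0.09, 1.75, -0.3], [-0.0016, -0.0242, -0.0055]] end [ 0.4644 -0.3644  0.2275] err deg 0.1 mid [0.475, -0.123, 0.169]
```

Emit:
{"op": "servo_tool", "data": {"moves": [[[-0.09,1.75,-0.3],[-0.0016,-0.0242,-0.0055],0],[[-0.09,1.75,-0.3],[-0.0016,-0.0242,-0.0055],0],[[-0.09,1.75,-0.3],[-0.0016,-0.0242,-0.0055],0],[[-0.09,1.75,-0.3],[-0.0016,-0.0242,-0.0055],0],[[-0.09,1.75,-0.3],[-0.0016,-0.0242,-0.0055],0],[[-0.09,1.75,-0.3],[-0.0016,-0.0242,-0.0055],0],[[-0.09,1.75,-0.3],[-0.0016,-0.0242,-0.0055],0],[[-0.09,1.75,-0.3],[-0.0016,-0.0242,-0.0055],0],[[-0.09,1.75,-0.3],[-0.0016,-0.0242,-0.0055],0],[[-0.09,1.75,-0.3],[-0.0016,-0.0242,-0.0055],0]]}}

```text
time: 17.95
ee_pos: [0.4752, -0.1242, 0.1697]
tcp_rot: [-179.5, 17.5, 174.6]
wrist_force: [0.4, -0.3, -2.1]
opening: 0.0337
grasp_force: 51.1
```

Emit:
{"op": "servo_tool", "data": {"moves": [[[-0.09,1.75,-0.3],[-0.0016,-0.0242,-0.0055],0],[[-0.09,1.75,-0.3],[-0.0016,-0.0242,-0.0055],0],[[-0.09,1.75,-0.3],[-0.0016,-0.0242,-0.0055],0],[[-0.09,1.75,-0.3],[-0.0016,-0.0242,-0.0055],0],[[-0.09,1.75,-0.3],[-0.0016,-0.0242,-0.0055],0],[[-0.09,1.75,-0.3],[-0.0016,-0.0242,-0.0055],0],[[-0.09,1.75,-0.3],[-0.0016,-0.0242,-0.0055],0],[[-0.09,1.75,-0.3],[-0.0016,-0.0242,-0.0055],0],[[-0.09,1.75,-0.3],[-0.0016,-0.0242,-0.0055],0],[[-0.09,1.75,-0.3],[-0.0016,-0.0242,-0.0055],0],[[0,0,0],[0,0,0],0],[[0,0,0],[0,0,0],0]]}}

```text
time: 19.15
ee_pos: [0.4647, -0.3647, 0.2268]
tcp_rot: [-180.0, 0.0, 177.5]
wrist_force: [0.5, 0.4, -2.5]
opening: 0.0336
grasp_force: 51.1
```

Run:
```python
from h import *
print(pose()[0],get_obs()["tcp_rot"])
s=plan([.465,-.3645,.228],yv(-2.5),2)
p,P=save("top","top6.png"); print("head",rect(P,box(P,.5,.6,-.42,-.31,.262,.29)))
plan([.465,-.3645,.0465],yv(-2.5),10,s)
```

```text
[ 0.46465615 -0.3647294   0.2268289 ] [-1.79964136e+02  1.56357179e-02  1.77525123e+02]
2 x [[-0.02, 0.01, 0.01], [-0.0002, 0.0001, -0.0006]] end [ 0.4651 -0.3645  0.228 ] err deg 0.01 mid [0.465, -0.365, 0.227]
head (array([ 530.1, -364.2]), array([63.7, 50.6]), 89.2, 858, np.float64(0.2742))
10 x [[0.0, -0.0, 0.0], [0.0, 0.0, 0.0182]] end [ 0.4651 -0.3645  0.046 ] err deg 0.01 mid [0.465, -0.365, 0.137]
```

Emit:
{"op": "servo_tool", "data": {"moves": [[[0,0,0],[-0.0003,0.0002,0.03],0],[[0,0,0],[0,0,0.035],0],[[0,0,0],[0,0,0.035],0],[[0,0,0],[0,0,0.03],0],[[0,0,0],[0,0,0.02],0],[[0,0,0],[0,0,0.012],0],[[0,0,0],[0,0,0.006],0],[[0,0,0],[0,0,0.005],0],[[0,0,0],[0,0,0.003],0],[[0,0,0],[0,0,0.003],0],[[0,0,0],[0,0,0],0],[[0,0,0],[0,0,0],0]]}}

```text
time: 20.4
ee_pos: [0.465, -0.3645, 0.0488]
tcp_rot: [-179.9, 0.1, 177.6]
wrist_force: [-0.0, -0.5, -1.9]
opening: 0.0335
grasp_force: 51.0
```

Emit:
{"op": "servo_tool", "data": {"moves": [[[0,0,0],[0,0,0.001],0],[[0,0,0],[0,0,0.001],0],[[0,0,0],[0,0,0],0],[[0,0,0],[0,0,0],0]]}}

```text
time: 20.8
ee_pos: [0.4649, -0.3645, 0.0468]
tcp_rot: [-179.9, 0.1, 177.6]
wrist_force: [-1.3, 0.3, 1.3]
opening: 0.033
grasp_force: 51.6
```

Emit:
{"op": "servo_tool", "data": {"moves": [[[0,0,0],[0,0,0],42],[[0,0,0],[0,0,0],50],[[0,0,0],[0,0,0],70],[[0,0,0],[0,0,0],100],[[0,0,0],[0,0,0],100],[[0,0,0],[0,0,0],100],[[0,0,0],[0,0,-0.01],100],[[0,0,0],[0,0,-0.03],100],[[0,0,0],[0,0,-0.04],100],[[0,0,0],[0,0,-0.05],100],[[0,0,0],[0,0,-0.05],100],[[0,0,0],[0,0,-0.04],100]], "force": 20}}

```text
time: 22.0
ee_pos: [0.4646, -0.364, 0.2706]
tcp_rot: [-179.8, 0.2, 177.6]
wrist_force: [0.3, -0.8, 0.3]
opening: 0.0854
grasp_force: 0.0
```

Emit:
{"op": "servo_tool", "data": {"moves": [[[0,0,0],[0.04,0,0],100],[[0,0,0],[0.04,0,0],100],[[0,0,0],[0.04,0,0],100],[[0,0,0],[0,0,0],100],[[0,0,0],[0,0,0],100],[[0,0,0],[0,0,0],100]]}}

```text
time: 22.6
ee_pos: [0.3454, -0.3592, 0.2668]
tcp_rot: [-179.9, 0.1, 177.6]
wrist_force: [0.8, 0.2, -0.4]
opening: 0.0853
grasp_force: 0.0
```

Run:
```python
from h import *
o=get_obs();print(o["time"],o["ee_pos"],o["opening"])
p,P=save("top","top7.png"); print("head",rect(P,box(P,.45,.6,-.42,-.31,.088,.11)),"carton",rect(P,box(P,.48,.66,.15,.34,.104,.114)))
for t,y in(("cas",.099),("oth",-.047)): print(t,"top",rect(P,box(P,.58,.75,y-.07,y+.07,.071,.081)))
s,S=save("side","side7.png"); print("head",rect(S,box(S,.45,.6,-.42,-.31,.088,.11)),"handle",rect(S,box(S,.36,.497,-.40,-.32,.073,.088)))
cv2.imwrite("pics/end.png",cv2.resize(s[100:340,160:480],(800,600))[...,::-1])
```

```text
22.6 [ 0.3453707  -0.35915189  0.26680041] 0.08531842024002707
head (array([ 530. , -365.7]), array([66.8, 50.2]), 88.5, 679, np.float64(0.0943)) carton (array([568.8, 240.7]), array([121.7,  60.8]), 82.4, 1529, np.float64(0.1096))
cas top (array([682.5,  93.8]), array([88.4, 57.9]), 81.7, 540, np.float64(0.0748))
oth top (array([665.7, -50.9]), array([90.4, 57.7]), 78.4, 564, np.float64(0.0749))
head (array([ 529.9, -370.1]), array([68.4, 53.6]), 89.8, 321, np.float64(0.0937)) handle (array([ 446. , -368.1]), array([ 37.4, 102.6]), 87.6, 372, np.float64(0.0792))
```

View pics/end.png

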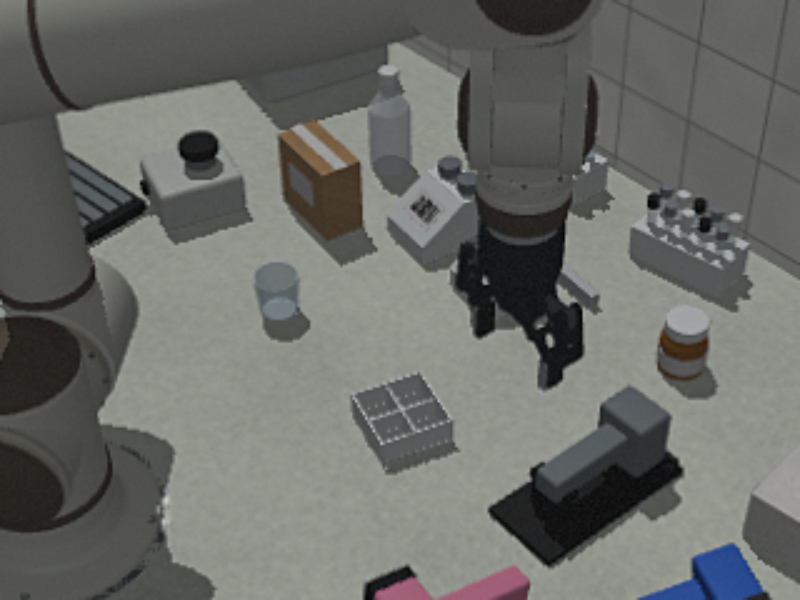

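The scanner lies level in its cradle at (605,450) and the carton stands upright clear of the cassette at (320,180). Both cassettes are where they were, and the gripper is free.

```bash
python3 -c "
from workcell import job_done
print(job_done())"
```

```text
the job is handed in; nothing more can be done
None
```

The carton is slid clear, the cassette label was scanned square-on at about 8 cm for roughly two seconds, the scanner is back in its cradle, and the job was handed in at about 23 s of the 67 s allowed (the judge's result isn't shown).

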